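# Show where the shoehorn is kept in the bench

### The job

Someone putting on shoes asks where the shoehorn is. Push the half-open lid of the shoe bench, without pinching it, the rest of the way up until it is fully open, then point down at the middle of the shoehorn in the tray, fingertips two or three centimetres above it, for two seconds. Touch nothing in the tray, and finish still pointing with the lid left open.

Things in the scene. Friction and masses are not known exactly. Their poses are not given: they have to be found in the camera images.
- bench: Elm shoe bench, fixed. Origin: middle of the open compartment at its near end, level with the rim. x along the bench away from the robot, y towards the hinge side (robot's left), z up. Opening 380 (x) by 250 mm (y), walls 20 mm thick. Beyond x = +222 mm is the fixed half of the seat, top 18 mm above the rim, with a pair of boot trees on it (85 mm high).
- tray (a point): Middle of the floor of a fixed open birch tray in the compartment, 65 mm below the rim; axes as the bench. Three bays side by side along x, each 104 (x) by 238 mm (y), bay centres at x = -110, 0 and +110 mm from here. Outer walls 45 mm high, dividers 37 mm, all below the rim.
- stay_block (a point): Brass friction block on the compartment's far end wall. A flat brass bar 12 mm wide and up to 160 mm long runs through it, across the bench, from the lid's underside down beside the tray; keep 30 mm clear of it in bench x.
- lid (a joint): Angle of the hinged lid: 0 shut, 1.45 rad fully open at its stop (almost upright). The friction stay holds it at any angle; pushing it further open takes about 8 to 15 N square to the lid at its free edge, and it stays where it is left.
- lid_hinge (a point): Hinge line of the lid, middle of its length, on the bench's +y side (y = +140 mm, level with the rim). The hinge line runs along the bench's x.
- lid_edge (a point): Middle of the lid's free edge, on its lower (inner) corner, 290 mm from the hinge line. The lid is a flat board 414 mm (along bench x) by 290 mm, 18 mm thick, with two 12 mm cleats under it (30 mm wide, at x = -150 and +110 mm, from 50 mm inside this edge); opening carries this edge up and over towards the bench's +y. Its x axis is the bench's x. Fingers on its outer face count as pinching.
- shoehorn: Steel shoehorn lying in one of the three bays, roughly across the bench: 165 mm long, scooped blade 43 mm wide, narrow flat handle 18 mm wide. Loose. Origin: middle of its length, on its underside; own x along it towards the blade, z up. At the middle its top is 5 mm above the origin, at the blade's sides 11 mm.
- button_hook: Button hook in another bay: horn handle 85 x 16 x 14 mm and thin steel shank with a small hook, 175 mm overall. Loose. Origin: middle, on its underside; x towards the hook.
- brush: Shoe brush in the remaining bay, bristles down, 156 x 48 mm, 43 mm high. Loose. Origin: middle of its underside.

How it is judged (in metres and radians):
On the way, in this order (a step that is already met when the one before it is completed fails the run):
1. the lid is pushed fully open (value of joint lid above 1.35 rad), for 0.2 s.
2. the fingertips point down at the middle of the shoehorn, just above it, for two seconds (horizontal distance between the grasp point and shoehorn below 0.03 m and z of the grasp point in the frame of shoehorn between 0.022 and 0.075 m and angle between the grasp point's own z axis and vertical above 2.44 rad), for 1.8 s.
At the end, for the whole second after the job is handed in: Lid at rest over 1.35 rad. Tool within 40 degrees of straight down, its TCP within 30 mm of the shoehorn's middle seen from above and 22 to 75 mm above its underside (fingertips up to about 5 cm over it), nothing touched. All loose things within 12 mm of their start (all of step 2 and value of joint lid above 1.35 rad and velocity of joint lid between -0.05 and 0.05 rad/s and distance of each of shoehorn, button_hook, brush from where it was at the start of the episode below 0.012 m).
It fails at once if the shoehorn or another thing in the tray is touched (contact force between any of the fingers, the arm and shoehorn above 0.3 N or contact force between any of the fingers, the arm and button_hook above 0.3 N or contact force between any of the fingers, the arm and brush above 0.3 N).
It fails at once if the lid is pinched or pulled (its outer face is touched) (contact force between the fingers and lid_c2 above 2 N).
It fails at once if a thing in the tray is shifted or lifted (distance of any of shoehorn, button_hook, brush from where it was at the start of the episode above 0.012 m).
It also fails if it takes over 45 s, if anything falls off the work surface, if the arm or the gripper's body presses on something with over 40 N, if the wrist force passes 120 N, or if a joint passes its speed limit or range.

### The arm

A 6-joint arm with a two-finger parallel gripper is mounted at the origin on the work surface. World frame = base frame: x ahead of the robot, y to its left, z up, the work surface at z = 0. Lengths are in mm, angles in rad, forces in N, time in s.
With the tool pointing down it reaches from about 400 to 925 mm from the base axis. Payload 12.5 kg.
Tool frame: the origin (TCP) lies between the finger pads, 19 mm behind the fingertips; this is the grasp point; z points along the fingers, y is the line along which they close (so a half turn about z gives the same grasp; the last joint's range is limited). The gripper opens to 95 mm and grips with 3 to 60 N. Pads are 20 mm wide; open, the fingers measure 119 mm over their backs; the gripper's body (75 mm by 180 mm) begins 59 mm behind the grasp point.
Start: joints at [-1.431, 0.491, 1.559, -0, 1.092, -0.106], TCP at [152.105, -606.225, 233.461] pointing down, gripper open.
Joint ranges: [-3.1, 3.1], [-0.84, 2.19], [0.05, 2.79], [-1.13, 4.28], [0.06, 2.93], [-2.69, 2.69]. Speed limits (rad/s): [2.22, 2.22, 2.79, 3.14, 3.14, 3.14].

### API

Orientations are given as [roll, pitch, yaw] about the fixed x, y, z axes, in that order (R = Rz(yaw) Ry(pitch) Rx(roll)).
In Python, from cell import env gives the robot as it stands.
- The arm moves only by the tool drive_tool, never from a script. Its argument "deltas" is text: rows parted by semicolons, each of 4 numbers parted by spaces: the shift along the world's x, y, z normalised to -1 to 1, where 1 is 100 mm, then the turn about the world's z normalised to -1 to 1, where 1 is 180 degrees. A call has 1 to 10 rows; each row shifts and turns the commanded pose from where the row before left it; what a row does not reach is not made up. A row lasts 1/12 s, in which the tool goes at most 41.7 mm and 7.16 degrees, less where a joint would pass 70% of its speed; a pose out of reach is approached as far as the arm can. A call with a number of a shift or a turn outside -1 to 1 is refused whole. A call with a gripper value outside its range is refused whole. "gripper" is the closure, from 0 (fully open) to 1 (shut), set as the call begins (left out, the last holds). The fingers move at their own pace and stop on an object; the grip force is fixed at half the most. Time passes only in rows, so rows that do not move let the fingers close. It gives the time, the measured TCP pose, the force, the opening and the grip force at its end, in the units of the state.
- env.state(): the state, without advancing time (a new reading comes with each control period).
- env.read_camera(name): name is "scene" or "top" or "wrist"; returns (picture, depth): 480x640x3 uint8, red, green, blue; 480x640 float32, mm along the optical axis (not along the pixel's ray), 0 where there is no reading.
- env.camera_params(name): a dict with "mtx" (3x3 intrinsics, pixels), "camera_from_world" (4x4, takes a point from world to camera coordinates); the wrist camera has in their place "mount" (4x4, takes a point from camera to tool coordinates, whose origin is the TCP and whose axes are the flange's). Camera axes: x right, y down, z forward; pixel columns grow to the right and rows downward; lengths in mm; the calibration is good to about 2 mm. A picture is of the moment at which its call begins: read the wrist's pose just before it. camera_params takes no time and is no camera call.
- env.job_done(): hands the job in; it is judged then, once.
The state is a dict: "t": time; "joints": joint angles; "qvel": joint speeds; "tau": joint torques, N m; "eef_pos": TCP position; "tcp_rot": TCP orientation; "ft_force": force on the tool from outside, world axes, zero at the start; "moment": the same for the moment, N m; "opening": opening from 0.0 (shut) to 1.0 (fully open); "grip_force": force on a finger pad.
Only numpy, scipy, OpenCV 4.12 (cv2) and the standard library are available. Lean on these libraries where they do the work, as an engineer would, in place of code of your own. Each camera call takes 0.05 s, during which the arm holds its last target. There are 200 camera calls.

## Working session

There is one attempt and no reset: what is moved stays moved. The work goes in short steps, Python scripts to look and compute and a tool call to move; the robot and the scene stay as the last step left them, time stands still between calls to the robot, and variables do not carry over. Pictures are saved under pics/ and viewed, at most 10 in all, crops included, and the job is handed in when it is done.

Besides the shell and the picture viewer there is one more tool, called after "Call:" as name(argument=value, ...), one argument or row to a line, values as JSON. drive_tool: Moves the arm, as the interface text tells. Its arguments: {"type":"object","properties":{"deltas":{"type":"string"},"gripper":{"type":"number"}},"required":["deltas"]}

```bash
mkdir -p pics
cat > h.py <<'E'
import numpy as np, cv2
from cell import env
def snap(n):
    im,d=env.read_camera(n); return im,d
def pts(n,d):
    p=env.camera_params(n);K=np.array(p["mtx"]);T=np.linalg.inv(np.array(p["camera_from_world"]))
    v,u=np.mgrid[:480,:640]
    c=np.stack([(u-K[0,2])/K[0,0]*d,(v-K[1,2])/K[1,1]*d,d,np.ones_like(d)],-1)
    return (c@T.T)[...,:3]
E
python3 - <<'E'
from h import *
for n in("scene","top"):
    im,d=snap(n); cv2.imwrite(f"pics/{n}0.png",im[...,::-1]); np.save(f"{n}0.npy",pts(n,d)); np.save(f"{n}0d.npy",d)
    print(n,np.linalg.inv(np.array(env.camera_params(n)["camera_from_world"])).round(2).tolist())
print(env.state())
E
```

```text
scene [[0.27, 0.57, -0.78, 1151.28], [0.96, -0.17, 0.22, -119.11], [-0.0, -0.81, -0.59, 440.48], [0.0, 0.0, 0.0, 1.0]]
top [[-0.03, -0.99, 0.1, 526.49], [-1.0, 0.02, -0.02, 41.6], [0.01, -0.1, -0.99, 931.27], [0.0, 0.0, 0.0, 1.0]]
{'t': 0.1, 'joints': array([-1.43058710e+00,  4.91502123e-01,  1.55939373e+00, -2.20758932e-05,
        1.09173355e+00, -1.05578585e-01]), 'qvel': array([-0.00031134, -0.00099733, -0.000465  ,  0.00194172, -0.00108535,
       -0.00064713]), 'tau': array([ 1.26401665e-03, -6.13623905e+01, -2.58606094e+01,  6.93457690e-02,
        4.70293534e-02, -4.11162466e-05]), 'eef_pos': array([ 152.07635524, -606.0019763 ,  232.91662075]), 'tcp_rot': array([-3.14055962e+00, -8.97834703e-05,  2.45797953e-01]), 'ft_force': array([-0.390864  ,  0.13008535,  0.36213979]), 'moment': array([-0.0367659 , -0.00586799, -0.01382434]), 'grip_force': 0.0, 'opening': 0.9993833850841993}
```

View pics/scene0.png

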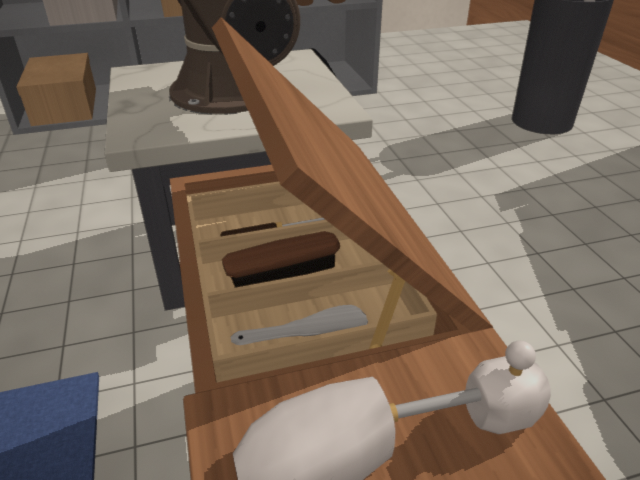

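View pics/top0.png

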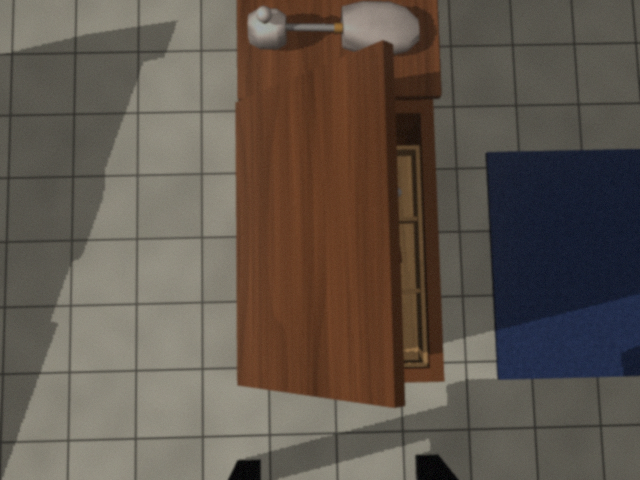

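The scene view shows the shoehorn in the far bay (handle hole about (240,338), blade end about (366,315)). The brush is in the middle bay and the hook in the near one. The brass bar crosses at about (390,310). In the top view the lid's free edge runs from (388,42) to (403,405) and the hinge is at column 237.

Run:
```python
from h import *
P=np.load("scene0.npy");Q=np.load("top0.npy")
def g(A,u,v):
    w=A[v-1:v+2,u-1:u+2].reshape(-1,3); return np.median(w,0).round(0).tolist()
print("top")
for k,(u,v) in dict(lidfar_free=(382,50),lidfarmid=(385,120),lidnear_free=(392,390),lidmid=(386,225),hinge_near=(242,375),hinge_far=(242,110),mid=(300,240),rim_rn=(437,374),rim_rf=(428,105),rim_mid=(433,250),tray=(410,280),seat=(420,85),seat2=(260,85)).items(): print(k,g(Q,u,v))
print("scene")
for k,(u,v) in dict(h0=(245,337),h1=(275,332),h2=(305,326),h3=(330,322),h4=(360,318),bar=(393,305),bar2=(380,340),barTop=(402,285),brush=(280,252),trayfar=(230,365),trayfarR=(425,325),div=(300,285),floor=(300,305),rimR=(200,380),rimR2=(182,230),block=(400,340),lidfree1=(292,175),lidhi=(225,30),boot=(300,430),boot2=(520,355)).items(): print(k,g(P,u,v))
im=cv2.imread("pics/scene0.png").astype(int)
# grey mask in floor area
m=(im.max(2)-im.min(2)<22)&(im.max(2)>90); m[:295]=0;m[350:]=0;m[:,:225]=0;m[:,375:]=0
n,l,s,c=cv2.connectedComponentsWithStats(m.astype(np.uint8)); i=1+s[1:,4].argmax(); print(s[i],c[i])
X=P[l==i]; X=X[np.isfinite(X).all(1)]; 
a=X[:,:2]; mu=a.mean(0); w,V=np.linalg.eigh(np.cov(a.T)); d=V[:,1]; t=(a-mu)@d
print("horn axis",d,"len",np.percentile(t,[0,1,99,100]),"mid",mu+d*(np.percentile(t,.5)+np.percentile(t,99.5))/2,"z",np.percentile(X[:,2],[5,50,95]))
```

```text
top
lidfar_free [812.0, -43.0, 254.0]
lidfarmid [728.0, -43.0, 253.0]
lidnear_free [428.0, -40.0, 253.0]
lidmid [609.0, -40.0, 252.0]
hinge_near [426.0, 146.0, 50.0]
hinge_far [808.0, 141.0, 55.0]
mid [605.0, 58.0, 146.0]
rim_rn [417.0, -133.0, 29.0]
rim_rf [818.0, -137.0, 29.0]
rim_mid [597.0, -136.0, 30.0]
tray [556.0, -110.0, -36.0]
seat [843.0, -124.0, 47.0]
seat2 [848.0, 115.0, 47.0]
scene
h0 [698.0, -81.0, -32.0]
h1 [700.0, -46.0, -32.0]
h2 [700.0, -9.0, -31.0]
h3 [703.0, 22.0, -32.0]
h4 [706.0, 59.0, -32.0]
bar [785.0, 62.0, 60.0]
bar2 [784.0, 52.0, 12.0]
barTop [784.0, 70.0, 85.0]
brush [600.0, -15.0, 7.0]
trayfar [762.0, -106.0, -1.0]
trayfarR [763.0, 115.0, -4.0]
div [653.0, -3.0, -9.0]
floor [660.0, -5.0, -35.0]
rimR [800.0, -136.0, 30.0]
rimR2 [549.0, -133.0, 30.0]
block [763.0, 86.0, -20.0]
lidfree1 [824.0, -46.0, 249.0]
lidhi [467.0, -42.0, 254.0]
boot [924.0, -69.0, 98.0]
boot2 [928.0, 99.0, 130.0]
[ 231  305  137   40 2236] [307.19051878 325.02415027]
horn axis [-0.08222216  0.99661403] len [-149.39097322  -88.28118841   68.82086847   72.02494946] mid [703.30663951 -16.30717822] z [-32.77894754 -30.94270776 -26.61708102]
```

Call:
drive_tool(
  deltas="0.23 0.2 0 -0.026;0.23 0.2 0 -0.026;0.23 0.2 0 -0.026;0.23 0.2 0 0;0.23 0.2 0 0;0.23 0.2 0 0;0.23 0.2 0 0;0.23 0.2 0 0;0.23 0.2 0 0;0.23 0.2 0 0",
  gripper=1,
)

```text
t: 0.93
eef_pos: [383.0, -405.0, 233.3]
tcp_rot: [-3.141, 0.0, 0.001]
ft_force: [0.4, -1.6, -0.6]
opening: 0.356
grip_force: 0.0
```

Call:
drive_tool(
  deltas="0.23 0.25 0 0;0.23 0.25 0 0;0.23 0.25 0 0;0.23 0.25 0 0;0.23 0.25 0 0;0.23 0.25 0 0;0.23 0.25 0 0;0.23 0.25 0 0;0.23 0.25 0 0;0.23 0.25 0 0",
)

```text
t: 1.77
eef_pos: [612.9, -154.7, 233.2]
tcp_rot: [-3.142, 0.001, 0.001]
ft_force: [1.4, -0.4, 0.1]
opening: 0.007
grip_force: 0.0
```

Call:
drive_tool(
  deltas="0 0.15 0 0;0 0.15 0 0;0 0.15 0 0;0 0.1 0 0;0 0 0 0",
)

```text
t: 2.18
eef_pos: [611.5, -99.8, 233.7]
tcp_rot: [-3.141, 0.0, 0.002]
ft_force: [-0.2, -1.1, 0.9]
opening: 0.008
grip_force: 0.0
```

Call:
drive_tool(
  deltas="0 0.1 0 0;0 0.1 0 0;0 0.1 0 0;0 0.1 0.08 0;0 0.1 0.08 0;0 0.1 0.08 0;0 0 0 0",
)

```text
t: 2.77
eef_pos: [612.2, -40.5, 259.0]
tcp_rot: [3.14, -0.001, 0.001]
ft_force: [-1.1, -3.5, 2.4]
opening: 0.006
grip_force: 1.3
```

Call:
drive_tool(
  deltas="0 0.1 0.06 0;0 0.1 0.06 0;0 0.1 0.05 0;0 0.1 0.05 0;0 0.1 0.05 0;0 0.1 0.04 0;0 0.1 0.04 0;0 0.07 0.04 0;0 0 0 0",
)

```text
t: 3.52
eef_pos: [612.5, 35.5, 299.1]
tcp_rot: [3.139, -0.004, 0.001]
ft_force: [0.5, -7.2, 6.6]
opening: 0.003
grip_force: 3.8
```

Run:
```python
from h import *
im,d=snap("scene"); cv2.imwrite("pics/s1.png",im[...,::-1])
im,d=snap("top"); cv2.imwrite("pics/t1.png",im[...,::-1])
print(env.state()["ft_force"],env.state()["eef_pos"])
```

```text
[-0.27576365 -6.29492669  4.92241978] [612.45146017  35.38344021 298.28587077]
```

View pics/s1.png

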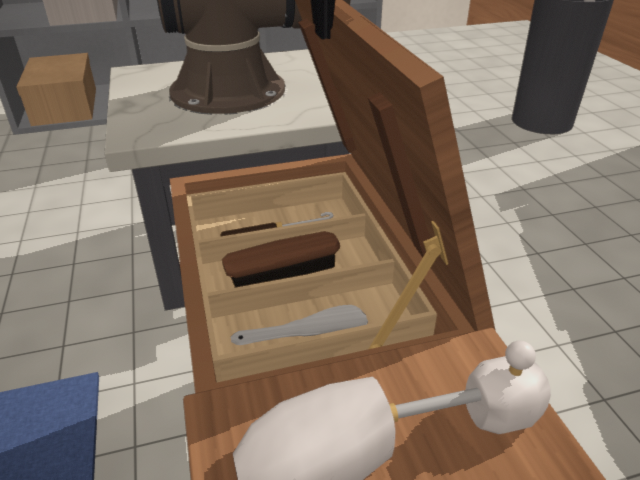

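The lid is following the finger, at about 1.25 rad. The tray contents haven't moved.

Call:
drive_tool(
  deltas="0 0.1 0.05 0;0 0.1 0.04 0;0 0.1 0.03 0;0 0.1 0.02 0;0 0.08 0.02 0;0 0.05 0 0;0 0 0 0;0 0 0 0",
)

```text
t: 4.28
eef_pos: [612.1, 89.0, 313.2]
tcp_rot: [3.141, -0.001, 0.001]
ft_force: [-0.3, -2.5, 1.3]
opening: 0.006
grip_force: 1.1
```

Call:
drive_tool(
  deltas="0 0 0 0;0 0 0 0;0 -0.2 0 0;0 -0.3 0 0;0 -0.3 0 0;0 -0.3 0 0;0 -0.3 0 0;0 0 0 0;0 0 0 0",
)

```text
t: 5.03
eef_pos: [612.0, -52.2, 312.2]
tcp_rot: [-3.141, 0.0, -0.002]
ft_force: [0.5, 0.5, -0.3]
opening: 0.004
grip_force: 0.0
```

Run:
```python
from h import *
im,d=snap("scene"); cv2.imwrite("pics/s2.png",im[...,::-1])
im,d=snap("top"); cv2.imwrite("pics/t2.png",im[...,::-1]); np.save("t2.npy",pts("top",d))
print(env.state()["eef_pos"])
```

```text
[612.04884665 -50.56355051 312.36047307]
```

View pics/t2.png

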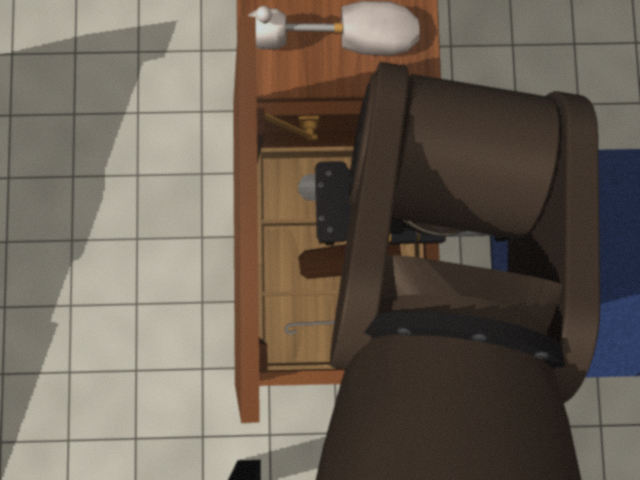

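View pics/s2.png

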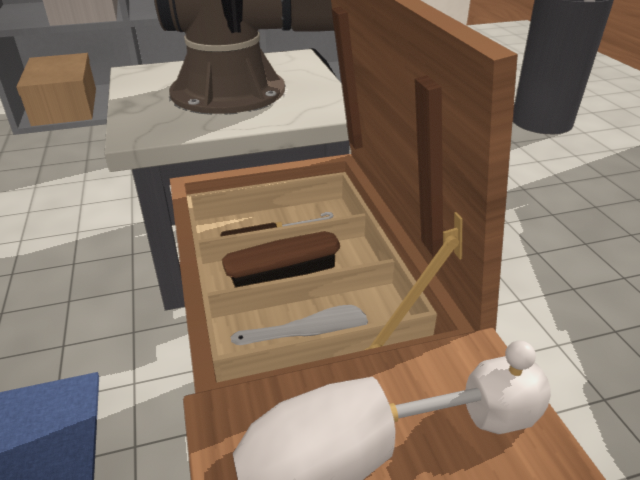

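The top view shows the lid's edge nearly upright at columns 237–258, with the arm over the bench. The scene view shows the shoehorn unmoved. Next I'll check the lid angle and the shoehorn position.

Run:
```python
from h import *
Q=np.load("t2.npy")
for v in (150,230,330,400): print([Q[v,u].round(0).tolist() for u in (242,247,252,255,258)])
im,d=snap("scene");P=pts("scene",d)
for u,v in((470,120),(480,180),(455,150),(400,80)): print(P[v,u].round(0))
im=im.astype(int)
m=(im.max(2)-im.min(2)<22)&(im.max(2)>90); m[:295]=0;m[350:]=0;m[:,:225]=0;m[:,375:]=0
m=cv2.morphologyEx(m.astype(np.uint8),cv2.MORPH_OPEN,np.ones((3,3)))
n,l,s,c=cv2.connectedComponentsWithStats(m); i=1+s[1:,4].argmax(); X=P[l==i]; X=X[(X[:,2]<-20)&(X[:,2]>-40)]
(c,sz,a)=cv2.minAreaRect(X[:,:2].astype(np.float32)); print(c,sz,a)
y=X[:,1]
print(s[i],np.percentile(y,[0,.5,99.5,100]), X[abs(y+14)<10].mean(0), X[y<-60].mean(0),X[y>40].mean(0))
# lid plane fit
R=P[70:200:5,460:490:5].reshape(-1,3);c0=R.mean(0);n=np.linalg.svd(R-c0)[2][2];print(n, "theta",np.arctan2(abs(n[1]),abs(n[2])))
```

```text
[[682.0, 112.0, 317.0], [682.0, 107.0, 317.0], [682.0, 102.0, 316.0], [681.0, 98.0, 318.0], [712.0, 106.0, 195.0]]
[[600.0, 113.0, 318.0], [599.0, 108.0, 318.0], [599.0, 102.0, 318.0], [599.0, 100.0, 315.0], [636.0, 124.0, 10.0]]
[[500.0, 114.0, 320.0], [500.0, 109.0, 319.0], [500.0, 104.0, 317.0], [500.0, 101.0, 318.0], [500.0, 98.0, 318.0]]
[[432.0, 115.0, 318.0], [432.0, 109.0, 320.0], [432.0, 105.0, 316.0], [432.0, 102.0, 319.0], [432.0, 99.0, 316.0]]
[796. 107. 259.]
[813. 115. 213.]
[770. 114. 219.]
[646. 112. 239.]
(704.4630737304688, -15.846244812011719) (38.20503616333008, 163.74781799316406) 0.5682113170623779
[ 231  305  136   40 2231] [-97.78797264 -95.74379947  64.13651648  66.02695201] [702.76698876 -13.62243243 -30.78914959] [698.48518631 -78.09908977 -31.60270074] [702.01427505  51.64216695 -29.92372426]
[-0.00596735 -0.98880083 -0.14912178] theta 1.4211135774347623
```

Call:
drive_tool(
  deltas="0.2 0.08 0 0;0.25 0.08 0 0;0.25 0.08 0 0;0.18 0.08 0 0;0 0 -0.3 0;0 0 -0.3 0;0 0 -0.3 0;0 0 -0.3 0;0 0 0 0",
)

```text
t: 5.93
eef_pos: [697.9, -17.5, 186.4]
tcp_rot: [-3.14, 0.009, 0.002]
ft_force: [-0.1, 0.2, -1.5]
opening: 0.006
grip_force: 0.0
```

Run:
```python
from h import *
s=env.state();im,d=snap("wrist"); cv2.imwrite("pics/w3.png",im[...,::-1])
from scipy.spatial.transform import Rotation as R
p=env.camera_params("wrist");M=np.array(p["mount"]);K=np.array(p["mtx"])
T=np.eye(4);T[:3,:3]=R.from_euler("xyz",s["tcp_rot"]).as_matrix();T[:3,3]=s["eef_pos"]
v,u=np.mgrid[:480,:640];c=np.stack([(u-K[0,2])/K[0,0]*d,(v-K[1,2])/K[1,1]*d,d,np.ones_like(d)],-1)
W=(c@(T@M).T)[...,:3]; np.save("w3.npy",W); print(s["eef_pos"],s["tcp_rot"],M.round(2).tolist())
im=im.astype(int)
m=((im.max(2)-im.min(2)<25)&(im.max(2)>90)&(abs(W[...,2]+29)<9)&(abs(W[...,0]-703)<50)).astype(np.uint8)
m=cv2.morphologyEx(m,cv2.MORPH_OPEN,np.ones((3,3)));n,l,st,_=cv2.connectedComponentsWithStats(m);i=1+st[1:,4].argmax()
print(st[i],cv2.minAreaRect(W[l==i][:,:2].astype(np.float32)))
```

```text
[697.86607742 -17.45497123 186.42526859] [-3.14038028e+00  9.13085076e-03  2.34158987e-03] [[0.0, -0.96, -0.29, 81.36], [1.0, 0.0, -0.0, -0.81], [0.0, -0.29, 0.96, -150.66], [0.0, 0.0, 0.0, 1.0]]
[ 246  185  153   40 3781] ((704.8043823242188, -17.746856689453125), (163.59378051757812, 41.7764778137207), 87.71833038330078)
```

View pics/w3.png

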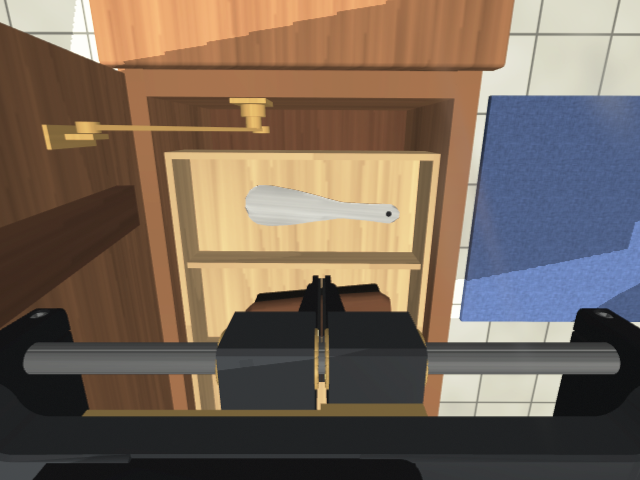

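The wrist view shows the shoehorn from (246,200) to (399,213), with its middle at about (703,-17) in the world frame. The brass bar is well clear at the top left, so I'll go straight down.

Call:
drive_tool(
  deltas="0.03 0 -0.3 0;0 0 -0.3 0;0 0 -0.3 0;0 0 -0.25 0;0 0 -0.2 0;0 0 -0.15 0;0 0 -0.12 0;0 0 -0.06 0;0 0 0 0;0 0 0 0",
)

```text
t: 6.82
eef_pos: [703.8, -19.1, 25.7]
tcp_rot: [3.141, -0.001, 0.001]
ft_force: [0.4, 0.3, 0.3]
opening: 0.005
grip_force: 0.0
```

Call:
drive_tool(
  deltas="0 0 -0.05 0;0 0 -0.05 0;0 0 0 0;0 0 0 0;0 0 0 0;0 0 0 0;0 0 0 0;0 0 0 0;0 0 0 0;0 0 0 0",
)

```text
t: 7.65
eef_pos: [703.1, -19.2, 14.5]
tcp_rot: [3.141, -0.0, 0.001]
ft_force: [0.1, 0.1, 0.4]
opening: 0.005
grip_force: 0.0
```

Call:
drive_tool(
  deltas="0 0 0 0;0 0 0 0;0 0 0 0;0 0 0 0;0 0 0 0;0 0 0 0;0 0 0 0;0 0 0 0;0 0 0 0;0 0 0 0",
)

```text
t: 8.48
eef_pos: [703.1, -19.2, 14.5]
tcp_rot: [3.141, -0.0, 0.001]
ft_force: [0.4, 0.2, 0.1]
opening: 0.008
grip_force: 0.0
```

Call:
drive_tool(
  deltas="0 0 0 0;0 0 0 0;0 0 0 0;0 0 0 0;0 0 0 0;0 0 0 0;0 0 0 0;0 0 0 0;0 0 0 0;0 0 0 0",
)

```text
t: 9.32
eef_pos: [703.1, -19.2, 14.5]
tcp_rot: [3.142, -0.0, 0.001]
ft_force: [0.4, -0.2, 0.3]
opening: 0.005
grip_force: 0.0
```

Run:
```python
from h import *
im,d=snap("scene"); cv2.imwrite("pics/s4.png",im[...,::-1]); print(env.state()["eef_pos"],env.state()["t"])
```

```text
[703.09725656 -19.19605502  14.48595368] 9.3667
```

View pics/s4.png

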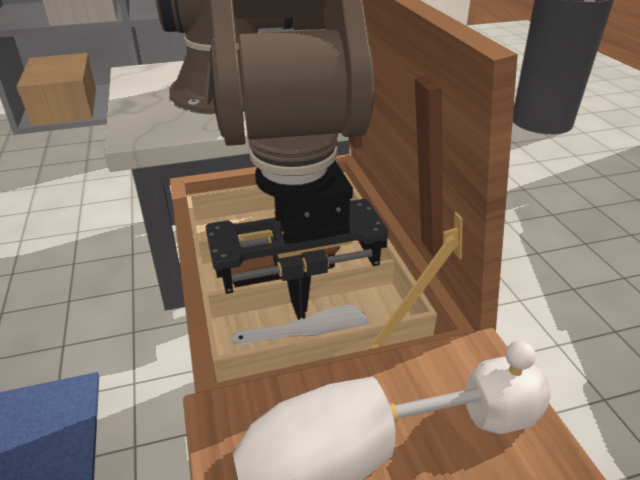

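The closed fingertips end just above the shoehorn's middle, at about (301,318). The lid is open and nothing is being touched.

```bash
python3 -c "
from cell import env
print(env.job_done())"
```

```text
the job is handed in; nothing more can be done
None
```

The lid is open at about 1.42 rad, and I handed the job in with the closed fingertips pointing straight down about 25 mm above the shoehorn's middle, held for over two seconds with nothing in the tray touched; the hand-in returned no verdict.

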